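Fill the egg tray and put its cover on

ROBOT

A 7-joint arm with a two-finger parallel gripper is mounted at the origin on the work surface. World frame = base frame: x ahead of the robot, y to its left, z up, the work surface at z = 0. Lengths are in m, angles in rad, forces in N, time in s.
With the tool pointing down it reaches from about 0.425 to 0.875 m from the base axis. Payload 4.7 kg.
Tool frame: the origin (TCP) lies on the centre line of the jaws, within the pads' length; the fingertips stand ahead of it and the grasp point (between the pads) lies 2 mm behind it (nose_length is the z of the fingertips in the tool frame, in m); z points along the fingers, y is the line along which they close (so a half turn about z gives the same grasp; the last joint's range is limited). The gripper opens to 87 mm and grips with 3 to 60 N. Pads are 19 mm wide; open, the fingers measure 117 mm over their backs; the gripper's body (75 mm by 190 mm) begins 51 mm behind the grasp point.
Start: joints at [1.298, 0.321, -0.07, 1.45, 0.023, 1.371, -0.057], TCP at [0.184, -0.623, 0.24] pointing down, gripper open.
Joint ranges: [-2.86, 2.86], [-0.3, 2.09], [-1.38, 1.24], [0.06, 2.45], [-1.56, 4.7], [0.09, 2.05], [-2.69, 2.69]. Speed limits (rad/s): [2.57, 2.57, 3.14, 3.14, 3.14, 3.14, 3.14].

INTERFACE

Orientations are given as a rotation vector (axis times angle).
In Python, from bench import * gives the robot as it stands.
- The arm moves only by the tool send_rows, never from a script. Its arguments are lists of equal length, an entry for each row: "xyz": the shift along the tool's x, y, z in mm, a list of three; "dr": the turn, a rotation vector about the tool's x, y, z in rad, a list of three. A call has exactly 10 rows; each row is the pose to reach, as a shift and turn from the pose commanded when the call began, along the tool's axes at that moment; what a row does not reach only later rows make up. A row lasts 1/12 s, in which the tool goes at most 41.7 mm and 7.16 degrees, less where a joint would pass 70% of its speed; a pose out of reach is approached as far as the arm can. A call with a gripper value outside its range is refused whole. "jaw" is the finger opening in mm, from 0 to 87, set as the call begins (left out, the last holds). The fingers move at their own pace and stop on an object; "grip_force" is the grip in N (left out, the last holds). Time passes only in rows, so rows that repeat a pose let the fingers close, or fill a call up. It gives the time, the measured TCP pose, the force, the opening and the grip force at its end, in the units of the state.
- get_state(): the state, without advancing time (a new reading comes with each control period).
- get_image(name): name is "side" or "top" or "wrist"; returns the picture (480x640x3 uint8, red, green, blue); there is no depth.
- calibration(name): a dict with "vfov" (degrees; the focal length in pixels is half the picture's height over the tangent of half this angle, whatever the lens; pixels are square), "cx", "cy" (the principal point, pixels), "rvec" (rotation vector, rad) and "tvec" (3), from world to camera coordinates, as OpenCV has them; the wrist camera has in their place "hand_eye" (4x4, takes a point from camera to tool coordinates, whose origin is the TCP and whose axes are the flange's). Camera axes: x right, y down, z forward; pixel columns grow to the right and rows downward; lengths in m; the calibration is good to about 2 mm. A picture is of the moment at which its call begins: read the wrist's pose just before it. calibration takes no time and is no camera call.
- close_job(): hands the job in; it is judged then, once.
The state is a dict: "time": time; "joint_positions": joint angles; "qd": joint speeds; "joint_torque": joint torques, N m; "position": TCP position; "tool_rot": TCP orientation; "ft_force": force on the tool from outside, world axes, zero at the start; "torque": the same for the moment, N m; "grip_width": opening from 0.0 (shut) to 1.0 (fully open); "grip_force": force on a finger pad.
Only numpy, scipy, OpenCV 4.12 (cv2) and the standard library are available. Lean on these libraries where they do the work, as an engineer would, in place of code of your own. Each camera call takes 0.05 s, during which the arm holds its last target. There are 200 camera calls.

TASK

Two eggs and a ball stand in the three egg cups: take the two eggs, which are fragile, lightly one after the other and set them gently, upright, blunt end up as they stand, into the two empty dimples of the egg tray. When both are in, put the clear cover over the tray so that it sits flat and fully down, without touching the eggs, and let go. Leave the ball in its cup, the egg already in the tray in its dimple, and the other things on the table alone.

Things in the scene. Friction and masses are not known exactly. Their poses are not given: they have to be found in the camera images.
- tray: Grey plastic egg tray, fixed. A flange 104 (x) by 204 (y) by 6 mm lies on the table; in its middle a raised block 80 (x) by 180 (y) mm, its flat top 26 mm above the table, has three round dimples in a row along y, 56 mm apart, each 31 mm wide and 19 mm deep. Origin: centre of the underside, z up.
- pocket0 (a point): Centre of the mouth (at the level of the block's top, 26 mm above the table) of the dimple at the tray's -y end, 56 mm from the tray's centre: it already holds an egg.
- pocket1 (a point): Centre of the mouth of the middle dimple, empty at the start.
- pocket2 (a point): Centre of the mouth of the dimple at the tray's +y end, 56 mm from the tray's centre, empty at the start.
- egg_1: Light-brown fragile egg, about 60 g, 56 mm tall, 44 mm at its widest, 34 mm above its lower tip. It stands blunt end up in an egg cup. Origin: its lower tip; z up its axis. In a cup or dimple it rests on the rim: widest part 16 mm above the rim, tip 18 mm below it, top 64 mm above the table. Let go up to 3 mm off-centre and 3 mm high over a dimple it settles in.
- egg_2: A second egg just like egg_1, in another egg cup. An egg cracks if the two fingers squeeze it with more than 40 N each (20 N each holds it well), if it is pressed into a dimple with more than 25 N, or if it is let fall more than 6 mm.
- egg_kept: A third egg just like them, already seated in the dimple pocket0 of the tray; it stays there.
- cup_a: White ceramic egg cup, a fixed ring 52 mm across with a 31 mm bore, its rim 26 mm above the table. It holds an egg. Origin: centre of the underside.
- cup_b: An egg cup like cup_a, holding an egg.
- cup_c: An egg cup like cup_a, holding the ball. The three cups may swap places.
- ball_center (a point): Centre of a round ball 52 mm in diameter, of the same light brown as the eggs, wider than they are and its top 73 mm above the table. It stays in its cup.
- cover: Clear plastic box open below, white lower rim, loose, about 0.2 kg, standing on the table: outside 96 (x) by 196 (y) by 70 mm high, walls 3 mm, roof 4 mm. Origin: centre of its lower edge's plane. Long side along the tray's long side (either way round), it goes round the tray's block with 5 mm play all round and stands on the flange, lower edge 6 mm above the table, roof 8 mm clear of the eggs.
- cover_grip (a point): Point in the white upright grip plate in the middle of the cover's roof: 14 mm thick (x), 60 mm long (y), 36 mm high, its top 106 mm above the cover's lower edge. The point is on its vertical centre line, 24 mm above the roof and 94 mm above the lower edge.
- tin: Low tin, 60 mm across, 40 mm high, loose, not needed. Origin: centre of the underside.
- jar: Glass jar, 60 mm across, 75 mm high, loose, not needed.
- can: Food can, 75 mm across, 85 mm high, loose, not needed.
- carton: Upright grey carton, 45 by 65 by 100 mm high, loose, not needed.
Not all that is in view belongs to the job. What is shaped like the egg_2 but black or blue is not meant.

How it is judged:
On the way, in this order (a step that is already met when the one before it is completed fails the run):
1. both eggs stand upright in the two empty dimples and are let go, with the cover still off (((horizontal distance between egg_1 and pocket1 below 0.007 m and z of each of egg_1, egg_2 in the frame of tray below 0.012 m and angle between each of egg_1, egg_2's own z axis and vertical below 0.2 rad and horizontal distance between egg_2 and pocket2 below 0.007 m) or (horizontal distance between egg_1 and pocket2 below 0.007 m and z of each of egg_1, egg_2 in the frame of tray below 0.012 m and angle between each of egg_1, egg_2's own z axis and vertical below 0.2 rad and horizontal distance between egg_2 and pocket1 below 0.007 m)) and contact force between the fingers and egg_1 below 0.1 N and contact force between the fingers and egg_2 below 0.1 N and horizontal distance between cover and tray above 0.1 m), for 0.2 s.
2. the cover stands fully down over the tray (((horizontal distance between egg_1 and pocket1 below 0.007 m and z of each of egg_1, egg_2 in the frame of tray below 0.012 m and angle between each of egg_1, egg_2's own z axis and vertical below 0.2 rad and horizontal distance between egg_2 and pocket2 below 0.007 m) or (horizontal distance between egg_1 and pocket2 below 0.007 m and z of each of egg_1, egg_2 in the frame of tray below 0.012 m and angle between each of egg_1, egg_2's own z axis and vertical below 0.2 rad and horizontal distance between egg_2 and pocket1 below 0.007 m)) and z of cover in the frame of tray below 0.009 m and horizontal distance between cover and tray below 0.009 m and angle between cover's own z axis and vertical below 0.04 rad and angle between the y axis of cover and the y axis of tray, either way round below 0.12 rad), for 0.2 s.
At the end, for the whole second after the job is handed in: An egg in each dimple, egg_kept in pocket0: tip within 7 mm of centre, under 12 mm high, upright within 0.2 rad; cover down: edge under 9 mm high, centred within 9 mm, tilt under 0.04 and turned under 0.12 rad; all at rest, released; ball within 10 mm of its cup (all of step 2 and contact force between the fingers and egg_1 below 0.1 N and contact force between the fingers and egg_2 below 0.1 N and horizontal distance between egg_kept and pocket0 below 0.007 m and z of egg_kept in the frame of tray below 0.012 m and angle between egg_kept's own z axis and vertical below 0.2 rad and linear speed of each of egg_1, egg_2, egg_kept, cover below 0.02 m/s and horizontal distance between ball_center and cup_c below 0.01 m); the robot touches nothing.
It fails at once if an egg is squeezed hard by the fingers (over 80 N, both fingers together) (contact force between the fingers and egg_1 above 80 N or contact force between the fingers and egg_2 above 80 N or contact force between the fingers and egg_kept above 80 N).
It fails at once if an egg is pressed hard into a dimple (over 25 N), or falls free faster than 0.35 m/s (a drop of over 6 mm) (contact force between tray and egg_1 above 25 N or contact force between tray and egg_2 above 25 N or contact force between tray and egg_kept above 25 N or (contact force between the fingers and egg_1 below 0.1 N and linear speed of egg_1 above 0.35 m/s) or (contact force between the fingers and egg_2 below 0.1 N and linear speed of egg_2 above 0.35 m/s) or (contact force between the fingers and egg_kept below 0.1 N and linear speed of egg_kept above 0.35 m/s)).
It fails at once if the cover knocks an egg (over 2 N) (contact force between cover and egg_1 above 2 N or contact force between cover and egg_2 above 2 N or contact force between cover and egg_kept above 2 N).
It fails at once if the ball is taken or knocked out of its cup (moved over 15 mm) (distance of ball_center from where it was at the start of the episode above 0.015 m).
It fails at once if one of the other things on the table is moved more than 30 mm (distance of any of tin, jar, can, carton from where it was at the start of the episode above 0.03 m).
It also fails if it takes over 69 s, if anything falls off the work surface, if the arm or the gripper's body presses on something with over 40 N, if the wrist force passes 120 N, or if a joint passes its speed limit or range.

## Working session

There is one attempt and no reset: what is moved stays moved. The work goes in short steps, Python scripts to look and compute and a tool call to move; the robot and the scene stay as the last step left them, time stands still between calls to the robot, and variables do not carry over. Pictures are saved under pics/ and viewed, at most 10 in all, crops included, and the job is handed in when it is done.

Besides the shell and the picture viewer there is one more tool, called after ">>>" as name(argument=value, ...), one argument or row to a line, values as JSON. send_rows: Moves the arm, as the interface text tells. Its arguments: {"type":"object","properties":{"xyz":{"type":"array"},"dr":{"type":"array"},"jaw":{"type":"number"},"grip_force":{"type":"number"}},"required":["xyz","dr"]}

```bash
mkdir -p pics; ls; python3 - <<'E'
from bench import *
import cv2,json
for n in("top","side"):
    cv2.imwrite(f"pics/{n}0.png",get_image(n)[:,:,::-1])
for n in("top","side","wrist"): print(n,calibration(n))
s=get_state();print(s)
try: print(nose_length)
except Exception as e: print(e)
E
```

```text
pics
top {'vfov': 44.12342922425028, 'cx': 316.37124404900766, 'cy': 234.3509409557817, 'rvec': array([ 2.08731297, -2.14295391,  0.21598125]), 'tvec': array([0.01022488, 0.57093844, 1.31843494])}
side {'vfov': 56.999027370873556, 'cx': 313.89769834888085, 'cy': 238.8907168806058, 'rvec': array([ 0.91244481, -2.31249005,  1.23828685]), 'tvec': array([0.42952175, 0.28392514, 0.53385011])}
wrist {'vfov': 58.542916048809936, 'cx': 318.4443330092794, 'cy': 239.25643041663903, 'hand_eye': array([[ 4.51922673e-04, -9.63690243e-01, -2.67022306e-01,
         7.24410713e-02],
       [ 9.99999787e-01,  5.61446963e-04, -3.33823737e-04,
         1.09369621e-03],
       [ 4.71621541e-04, -2.67022098e-01,  9.63690291e-01,
        -1.42636363e-01],
       [ 0.00000000e+00,  0.00000000e+00,  0.00000000e+00,
         1.00000000e+00]])}
{'time': 0.1, 'joint_positions': array([ 1.29811763,  0.32173177, -0.07007125,  1.45154837,  0.0225957 ,
        1.37076702, -0.05690907]), 'qd': array([ 1.05695072e-03, -1.03934260e-03,  6.84431046e-06, -3.19964598e-03,
        9.91165453e-04, -1.97645626e-05,  1.17261702e-03]), 'joint_torque': array([ 2.93243420e-04, -4.92570233e+01, -4.05948199e-01, -3.13399279e+01,
       -6.40338636e-02,  3.94484529e-02,  7.63712251e-05]), 'position': array([ 0.1836824 , -0.62303441,  0.23858417]), 'tool_rot': array([-3.10773184e+00, -4.48702999e-01,  5.15897078e-04]), 'ft_force': array([-0.30162679,  0.75605272, -0.07518757]), 'torque': array([ 0.04616768, -0.05004943, -0.02555364]), 'grip_force': 0.0, 'grip_width': 1.000078963213469}
0.017
```

View pics/top0.png

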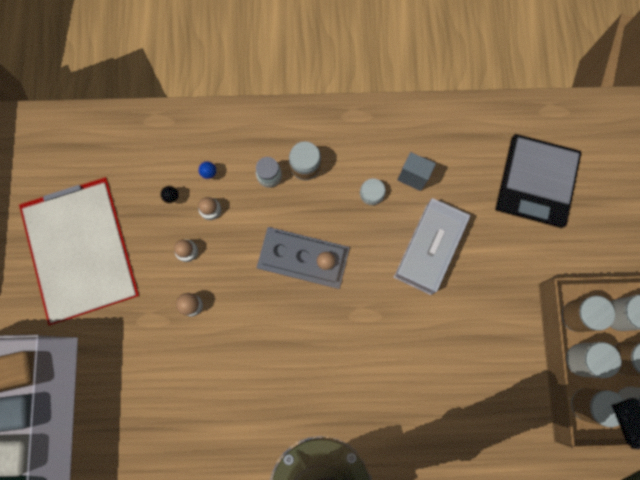

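View pics/side0.png

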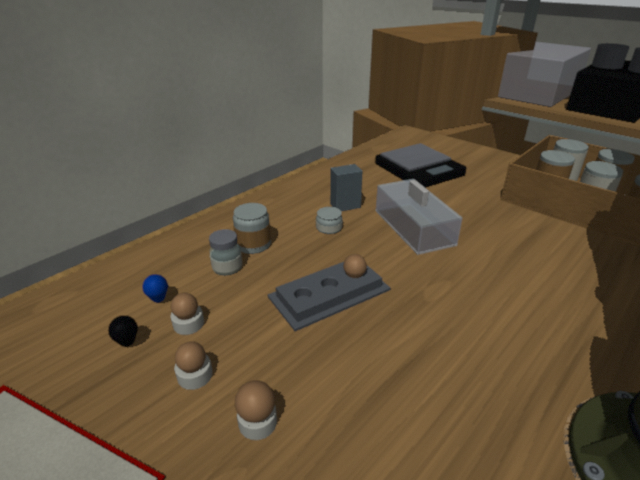

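The top view shows three cups at left, at about (209,208), (186,250) and (190,303). The tray is near (302,257) with an egg at its right end (327,261), and the cover is near (434,246). The ball looks like the one at (190,303). I'll enlarge to read more precisely.

```bash
cat > h.py <<'E'
from bench import *
import numpy as np,cv2
from scipy.spatial.transform import Rotation as R
def cam(n,pose=None):
    c=calibration(n); f=240/np.tan(np.radians(c["vfov"])/2)
    K=np.array([[f,0,c["cx"]],[0,f,c["cy"]],[0,0,1]])
    if n=="wrist":
        p,r=pose; T=np.eye(4);T[:3,:3]=R.from_rotvec(r).as_matrix();T[:3,3]=p
        T=T@c["hand_eye"]; return K,T[:3,:3],T[:3,3]
    Rm=R.from_rotvec(c["rvec"]).as_matrix(); return K,Rm.T,-Rm.T@c["tvec"]
def ray(C,u,v,z):
    K,Rw,o=C; d=Rw@np.linalg.solve(K,[u,v,1]); return o+d*(z-o[2])/d[2]
def proj(C,P):
    K,Rw,o=C; q=K@(Rw.T@(np.array(P)-o)); return q[:2]/q[2]
def tool(target,s=None):
    "shift in mm, tool axes, from measured pose to world target"
    s=s or get_state(); return R.from_rotvec(s["tool_rot"]).inv().apply(np.array(target)-s["position"])*1000
E
python3 - <<'E'
from h import *
im=cv2.imread("pics/top0.png")
a=cv2.resize(im[180:330,150:250],None,fx=4,fy=4,interpolation=cv2.INTER_CUBIC)
b=cv2.resize(im[190:302,250:350],None,fx=4,fy=4,interpolation=cv2.INTER_CUBIC); b=cv2.copyMakeBorder(b,0,600-448,0,0,cv2.BORDER_CONSTANT)
cv2.imwrite("pics/crop1.png",np.hstack([a,b]))
C=cam("top")
for n,u,v,z in [("eggA",209,207,.042),("eggB",185,249,.042),("c",189,303,.047),("kept",327,261,.042),("p1",302,256,.026),("p2",279,250,.026),("cover",437,241,.106),("carton",417,170,.1),("tin",373,190,.04),("jar",268,170,.075),("can",305,160,.085),("blue",207,170,.03),("black",170,194,.03)]: print(n,ray(C,u,v,z).round(3))
# side scale
S=cam("side")
for n,u,v,w in[("A",184,306,27),("B",190,357,31),("c",256,402,40)]:
    p=ray(S,u,v,.043); q=S[1].T@(p-S[2]); print(n,p.round(3),q[2], w*q[2]/S[0][0,0])
E
```

```text
eggA [0.647 0.248 0.042]
eggB [0.547 0.303 0.042]
c [0.421 0.291 0.047]
kept [ 0.51  -0.028  0.042]
p1 [0.526 0.03  0.026]
p2 [0.542 0.084 0.026]
cover [ 0.539 -0.274  0.106]
carton [ 0.707 -0.24   0.1  ]
tin [ 0.679 -0.143  0.04 ]
jar [0.725 0.105 0.075]
can [0.744 0.017 0.085]
blue [0.743 0.256 0.03 ]
black [0.685 0.345 0.03 ]
A [0.648 0.254 0.043] 0.7333761404401851 0.04479555326234702
B [0.546 0.309 0.043] 0.6413439625130274 0.044977681907050156
c [0.417 0.293 0.043] 0.5761778855833432 0.05213878913636505
```

View pics/crop1.png

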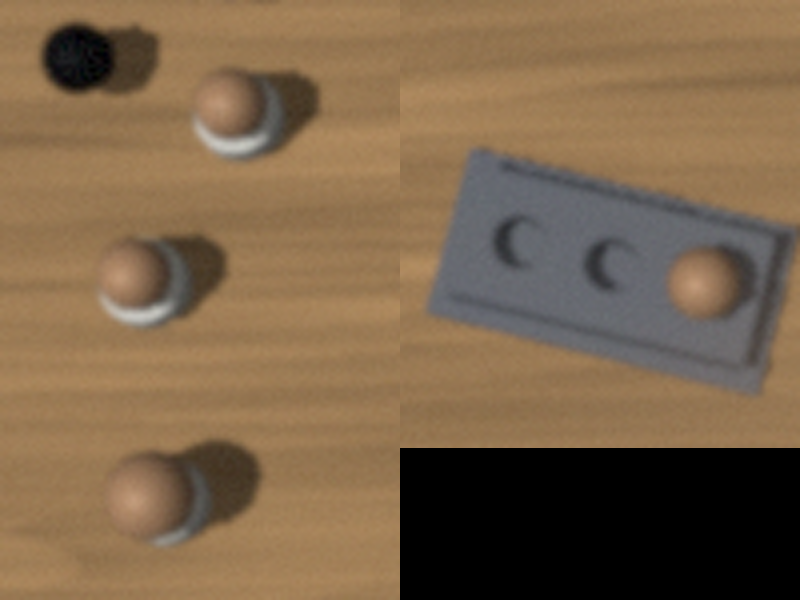

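The ball is the item at (0.42,0.29): its apparent diameter is 52 mm against 45 mm for the other two. The eggs are A at (0.648,0.250) and B at (0.546,0.305). I'll go above the tray first, since it is on the way.

```bash
python3 - <<'E'
from h import *
C=cam("top")
P=[ray(C,u,v,.006)[:2] for u,v in[(268.75,227.5),(257.5,268),(340.5,288),(349.25,248)]]
P=np.array(P);print(P.round(3),P.mean(0).round(4))
d=P[0]+P[1]-P[2]-P[3];print("yaw tray",np.arctan2(-d[0],d[1]))
c=[ray(C,u,v,.106)[:2] for u,v in[(431,254),(443,229)]];d=c[0]-c[1];print("cover yaw",np.arctan2(-d[0],d[1]))
print(tool([.53,.03,.24]).round(0), R.from_rotvec(get_state()["tool_rot"]).as_matrix().round(2))
E
```

```text
[[ 0.602  0.11 ]
 [ 0.503  0.138]
 [ 0.45  -0.059]
 [ 0.546 -0.083]] [0.5254 0.0264]
yaw tray -0.2719787366731316
cover yaw 1.0712689765436902
[ 517. -528.   -1.] [[ 0.96  0.28 -0.  ]
 [ 0.28 -0.96  0.  ]
 [-0.   -0.   -1.  ]]
```

>>> send_rows(
  xyz=[
    [40,-41,0],
    [80,-82,0],
    [120,-122,0],
    [160,-163,0],
    [200,-204,0],
    [240,-245,0],
    [280,-286,0],
    [310,-317,0],
    [330,-337,0],
    [340,-347,0],
  ],
  dr=[
    [0,0,-0.1],
    [0,0,-0.2],
    [0,0,-0.3],
    [0,0,-0.4],
    [0,0,-0.5],
    [0,0,-0.6],
    [0,0,-0.7],
    [0,0,-0.81],
    [0,0,-0.91],
    [0,0,-1.01],
  ],
  jaw=87,
  grip_force=18,
)

```text
time: 0.93
position: [0.3795, -0.2534, 0.2393]
tool_rot: [2.499, 1.903, -0.001]
ft_force: [0.3, 0.3, -0.4]
grip_width: 0.999
grip_force: 0.0
```

```bash
python3 - <<'E'
from h import *
s=get_state();print(s["time"],s["position"],tool([.53,.03,.24]).round(0), R.from_rotvec(s["tool_rot"]).as_matrix().round(3))
E
```

```text
0.9333 [ 0.37954689 -0.25343559  0.23931889] [313.  70.  -1.] [[ 0.266  0.964 -0.   ]
 [ 0.964 -0.266 -0.   ]
 [-0.    -0.    -1.   ]]
```

>>> send_rows(
  xyz=[
    [39,9,0],
    [78,18,0],
    [117,26,0],
    [156,35,0],
    [195,44,0],
    [234,53,0],
    [273,61,0],
    [313,70,0],
    [313,70,0],
    [313,70,0],
  ],
  dr=[
    [0,0,0],
    [0,0,0],
    [0,0,0],
    [0,0,0],
    [0,0,0],
    [0,0,0],
    [0,0,0],
    [0,0,0],
    [0,0,0],
    [0,0,0],
  ],
)

```text
time: 1.77
position: [0.5314, 0.0301, 0.239]
tool_rot: [-2.497, -1.904, -0.0]
ft_force: [0.1, -0.6, -0.4]
grip_width: 1.002
grip_force: 0.0
```

```bash
python3 - <<'E'
from h import *
s=get_state();im=get_image("wrist")[:,:,::-1];cv2.imwrite("pics/w1.png",im)
np.savez("w1.npz",p=s["position"],r=s["tool_rot"])
print(s["time"],s["position"],tool([.648,.25,.2],s).round(0),tool([.546,.305,.2],s).round(0))
E
```

```text
1.7667 [0.53137292 0.03005118 0.23897936] [243.  54.  39.] [269. -59.  39.]
```

View pics/w1.png

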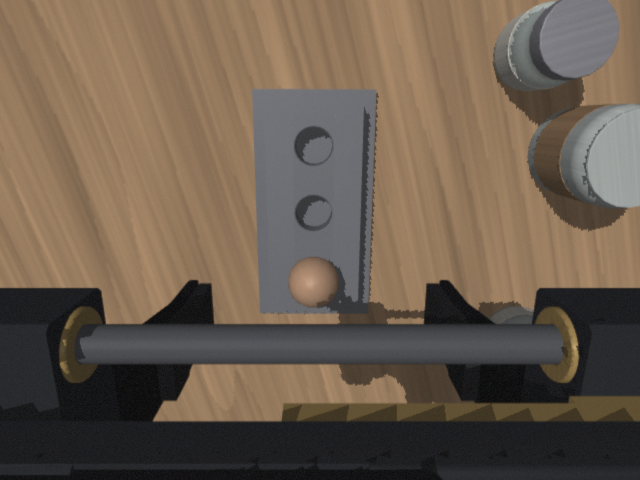

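The wrist view shows the empty dimples at (314,146) and (314,212), and the kept egg at (314,281). The flange's far corners are at (253,90) and (377,90).

```bash
python3 - <<'E'
from h import *
d=np.load("w1.npz");C=cam("wrist",(d["p"],d["r"]))
p2=ray(C,314,146,.026);p1=ray(C,314,212,.026);k=ray(C,314.5,281,.046)
print(p2.round(4),p1.round(4),k.round(4),np.linalg.norm(p2-p1))
for a in (p2-p1,): print(np.arctan2(-a[0],a[1]))
a=ray(C,377,90,.006)-ray(C,253,90,.006);print(np.arctan2(a[1],a[0]),np.linalg.norm(a))
E
```

```text
[0.5414 0.0816 0.026 ] [0.5268 0.0289 0.026 ] [ 0.5129 -0.0239  0.046 ] 0.05468365233591766
-0.27020278925139407
-0.26764051608503847 0.10298389756052283
```

>>> send_rows(
  xyz=[
    [40,9,4],
    [80,18,8],
    [120,27,12],
    [160,36,16],
    [200,45,20],
    [235,52,24],
    [243,54,29],
    [243,54,34],
    [243,54,39],
    [243,54,39],
  ],
  dr=[
    [0,0,0],
    [0,0,0],
    [0,0,0],
    [0,0,0],
    [0,0,0],
    [0,0,0],
    [0,0,0],
    [0,0,0],
    [0,0,0],
    [0,0,0],
  ],
)

```text
time: 2.65
position: [0.649, 0.2424, 0.199]
tool_rot: [2.506, 1.892, -0.006]
ft_force: [-0.7, -0.4, -0.9]
grip_width: 1.002
grip_force: 0.0
```

```bash
python3 - <<'E'
from h import *
s=get_state();im=get_image("wrist")[:,:,::-1];cv2.imwrite("pics/w2.png",im)
np.savez("w2.npz",p=s["position"],r=s["tool_rot"])
print(s["time"],s["position"])
E
```

```text
2.65 [0.6489514  0.24244074 0.19898071]
```

View pics/w2.png

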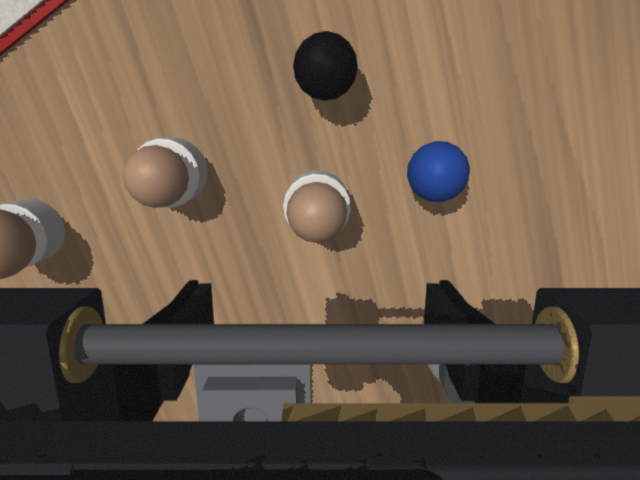

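Egg A's outline is centred at (317,212), with its cup rim at about (317,204). Egg B's outline is centred at (156,176). The ball is at the left edge, so it's out of the way.

```bash
python3 - <<'E'
from h import *
d=np.load("w2.npz");C=cam("wrist",(d["p"],d["r"]))
print(ray(C,317,212,.042),ray(C,317,204,.026),ray(C,156,176,.042))
s=get_state();t=ray(C,317,212,.042)
for z in(.1,.046): print(tool([t[0],t[1],z],s).round(1))
E
```

```text
[0.65021693 0.25089434 0.042     ] [0.65087685 0.25350942 0.026     ] [0.54918124 0.30619049 0.042     ]
[ 8.6 -1.3 99.8]
[  8.8  -1.3 153.8]
```

>>> send_rows(
  xyz=[
    [9,-1,25],
    [9,-1,50],
    [9,-1,75],
    [9,-1,95],
    [9,-1,115],
    [9,-1,130],
    [9,-1,142],
    [9,-1,150],
    [9,-1,153],
    [9,-1,153],
  ],
  dr=[
    [0,0,0],
    [0,0,0],
    [0,0,0],
    [0,0,0],
    [0,0,0],
    [0,0,0],
    [0,0,0],
    [0,0,0],
    [0,0,0],
    [0,0,0],
  ],
)

```text
time: 3.53
position: [0.6506, 0.2548, 0.0474]
tool_rot: [2.504, 1.897, -0.0]
ft_force: [0.0, -0.4, 0.3]
grip_width: 1.003
grip_force: 0.0
```

>>> send_rows(
  xyz=[
    [0,0,0],
    [0,0,0],
    [0,0,0],
    [0,0,0],
    [0,0,0],
    [0,0,0],
    [0,0,0],
    [0,0,0],
    [0,0,0],
    [0,0,0],
  ],
  dr=[
    [0,0,0],
    [0,0,0],
    [0,0,0],
    [0,0,0],
    [0,0,0],
    [0,0,0],
    [0,0,0],
    [0,0,0],
    [0,0,0],
    [0,0,0],
  ],
  jaw=36,
  grip_force=15,
)

```text
time: 4.37
position: [0.6507, 0.2551, 0.0476]
tool_rot: [2.504, 1.897, 0.0]
ft_force: [0.3, 0.2, 0.4]
grip_width: 0.495
grip_force: 15.0
```

>>> send_rows(
  xyz=[
    [0,0,-4],
    [0,0,-12],
    [0,0,-28],
    [0,0,-48],
    [0,0,-68],
    [0,0,-80],
    [0,0,-80],
    [0,0,-80],
    [0,0,-80],
    [0,0,-80],
  ],
  dr=[
    [0,0,0],
    [0,0,0],
    [0,0,0],
    [0,0,0],
    [0,0,0],
    [0,0,0],
    [0,0,0],
    [0,0,0],
    [0,0,0],
    [0,0,0],
  ],
)

```text
time: 5.2
position: [0.6498, 0.2546, 0.1259]
tool_rot: [-2.504, -1.897, 0.004]
ft_force: [0.1, 0.1, -0.8]
grip_width: 0.493
grip_force: 15.0
```

```bash
python3 - <<'E'
from h import *
s=get_state()
C=cam("wrist",(s["position"],s["tool_rot"]))
print(s["time"],s["position"],s["grip_width"],proj(C,s["position"]+[0,0,-.006]))
im=get_image("wrist")[:,:,::-1]
im2=get_image("side")[:,:,::-1]
S=cam("side");u=proj(S,s["position"]).astype(int);print(u)
b=cv2.resize(im2[u[1]-60:u[1]+60,u[0]-50:u[0]+50],None,fx=4,fy=4,interpolation=cv2.INTER_CUBIC)
a=cv2.resize(im[150:480,160:480],None,fx=1.25,fy=1.25)[:480]
a=cv2.copyMakeBorder(a,0,480-a.shape[0],0,0,cv2.BORDER_CONSTANT)
cv2.imwrite("pics/w3.png",np.hstack([a,b]))
print(tool(s["position"]+[-.1088,-.1691,0],s).round(1))
E
```

```text
5.2 [0.64981984 0.25455061 0.1259467 ] 0.49264748100674266 [317.87024809 317.03019445]
[173 265]
[-192.2  -59.     0.4]
```

View pics/w3.png

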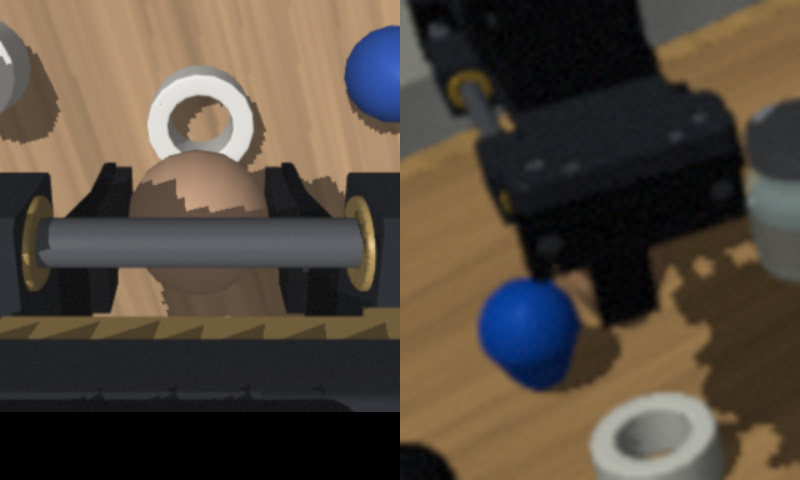

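>>> send_rows(
  xyz=[
    [-15,-5,0],
    [-40,-12,0],
    [-70,-21,0],
    [-100,-30,0],
    [-130,-39,0],
    [-160,-49,0],
    [-180,-55,0],
    [-188,-57,0],
    [-191,-58,0],
    [-191,-58,0],
  ],
  dr=[
    [0,0,0],
    [0,0,0],
    [0,0,0],
    [0,0,0],
    [0,0,0],
    [0,0,0],
    [0,0,0],
    [0,0,0],
    [0,0,0],
    [0,0,0],
  ],
)

```text
time: 6.13
position: [0.5432, 0.0869, 0.1276]
tool_rot: [2.505, 1.896, 0.001]
ft_force: [-0.6, 0.2, -0.9]
grip_width: 0.494
grip_force: 15.0
```

>>> send_rows(
  xyz=[
    [0,0,5],
    [0,0,15],
    [0,0,25],
    [0,0,35],
    [0,0,45],
    [0,0,52],
    [0,0,57],
    [0,0,60],
    [0,0,60],
    [0,0,60],
  ],
  dr=[
    [0,0,0],
    [0,0,0],
    [0,0,0],
    [0,0,0],
    [0,0,0],
    [0,0,0],
    [0,0,0],
    [0,0,0],
    [0,0,0],
    [0,0,0],
  ],
)

```text
time: 6.97
position: [0.5432, 0.0871, 0.0676]
tool_rot: [2.504, 1.897, 0.0]
ft_force: [0.7, -0.4, -0.5]
grip_width: 0.497
grip_force: 15.0
```

```bash
python3 - <<'E'
from h import *
s=get_state();M=R.from_rotvec(s["tool_rot"]).as_matrix()
egg=s["position"]-.0035*M[:,0]
print(s["time"],s["position"],M.round(3),"egg",egg, M.T@(np.array([.5419,.0829,egg[2]])-egg)*1000)
E
```

```text
6.9667 [0.54322397 0.08706137 0.06763604] [[ 0.271  0.963  0.   ]
 [ 0.963 -0.271  0.   ]
 [ 0.     0.    -1.   ]] egg [0.54227697 0.08369192 0.06763556] [-8.64376652e-01 -1.48634675e-01 -1.46556449e-04]
```

>>> send_rows(
  xyz=[
    [-1,0,3],
    [-1,0,6],
    [-1,0,9],
    [-1,0,12],
    [-1,0,14],
    [-1,0,16],
    [-1,0,17.5],
    [-1,0,18.5],
    [-1,0,19],
    [-1,0,19],
  ],
  dr=[
    [0,0,0],
    [0,0,0],
    [0,0,0],
    [0,0,0],
    [0,0,0],
    [0,0,0],
    [0,0,0],
    [0,0,0],
    [0,0,0],
    [0,0,0],
  ],
)

```text
time: 7.8
position: [0.5428, 0.086, 0.0484]
tool_rot: [-2.504, -1.897, 0.0]
ft_force: [0.0, -0.4, 0.4]
grip_width: 0.495
grip_force: 15.0
```

>>> send_rows(
  xyz=[
    [0,0,0],
    [0,0,0],
    [0,0,0],
    [0,0,0],
    [0,0,0],
    [0,0,0],
    [0,0,0],
    [0,0,0],
    [0,0,0],
    [0,0,0],
  ],
  dr=[
    [0,0,0],
    [0,0,0],
    [0,0,0],
    [0,0,0],
    [0,0,0],
    [0,0,0],
    [0,0,0],
    [0,0,0],
    [0,0,0],
    [0,0,0],
  ],
  jaw=80,
)

```text
time: 8.63
position: [0.5428, 0.086, 0.0485]
tool_rot: [2.504, 1.897, -0.0]
ft_force: [-0.2, -0.6, 0.4]
grip_width: 0.918
grip_force: 0.0
```

>>> send_rows(
  xyz=[
    [0,0,-5],
    [0,0,-15],
    [0,0,-35],
    [0,0,-60],
    [0,0,-90],
    [0,0,-115],
    [0,0,-130],
    [0,0,-135],
    [0,0,-135],
    [0,0,-135],
  ],
  dr=[
    [0,0,0],
    [0,0,0],
    [0,0,0],
    [0,0,0],
    [0,0,0],
    [0,0,0],
    [0,0,0],
    [0,0,0],
    [0,0,0],
    [0,0,0],
  ],
)

```text
time: 9.47
position: [0.5425, 0.0858, 0.1832]
tool_rot: [2.504, 1.897, -0.001]
ft_force: [-0.3, -0.3, -0.2]
grip_width: 0.921
grip_force: 0.0
```

```bash
python3 - <<'E'
from h import *
s=get_state();C=cam("wrist",(s["position"],s["tool_rot"]))
im=get_image("wrist")[:,:,::-1]
cv2.imwrite("pics/w4.png",cv2.resize(im[60:290,180:470],None,fx=2,fy=2))
np.savez("w4.npz",p=s["position"],r=s["tool_rot"])
print(s["time"],s["position"],tool([.5492,.3062,s["position"][2]],s).round(1))
for p in([.5419,.0829,.042],[.527,.0289,.026]):print(proj(C,p))
E
```

```text
9.4667 [0.54248039 0.08583865 0.18321983] [ 2.14e+02 -5.32e+01 -1.00e-01]
[318.72265668 233.8668429 ]
[319.04598767 300.11734559]
```

View pics/w4.png

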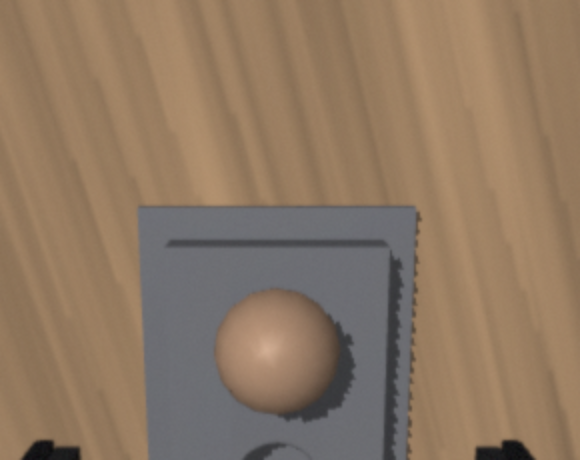

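The first egg is seated at (319,235), where the projection predicts it. Next is egg B.

>>> send_rows(
  xyz=[
    [30,-7,0],
    [65,-16,0],
    [100,-25,0],
    [135,-33,0],
    [170,-42,0],
    [200,-50,0],
    [211,-52,0],
    [214,-53,0],
    [214,-53,0],
    [214,-53,0],
  ],
  dr=[
    [0,0,0],
    [0,0,0],
    [0,0,0],
    [0,0,0],
    [0,0,0],
    [0,0,0],
    [0,0,0],
    [0,0,0],
    [0,0,0],
    [0,0,0],
  ],
  jaw=87,
)

```text
time: 10.35
position: [0.55, 0.3043, 0.1825]
tool_rot: [2.505, 1.895, -0.004]
ft_force: [1.0, -0.5, -0.1]
grip_width: 1.003
grip_force: 0.0
```

```bash
python3 - <<'E'
from h import *
s=get_state();C=cam("wrist",(s["position"],s["tool_rot"]))
im=get_image("wrist")[:,:,::-1]
cv2.imwrite("pics/w5.png",cv2.resize(im[140:290,210:430],None,fx=2,fy=2))
np.savez("w5.npz",p=s["position"],r=s["tool_rot"])
print(s["time"],s["position"],proj(C,[.5492,.3062,.042]),tool([.5492,.3062,.0476],s))
E
```

```text
10.35 [0.54995466 0.30430042 0.18247976] [316.63682005 227.23832552] [  1.94498906  -1.16325731 134.87621257]
```

View pics/w5.png

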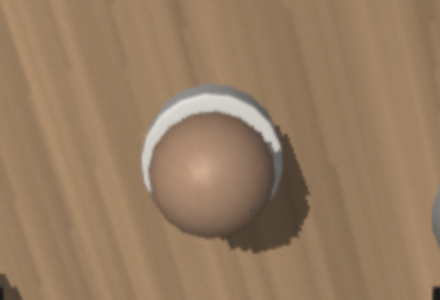

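The egg is centred at (316,227), as predicted. The arm lags its target by about 2 mm along x, so no x correction is needed.

>>> send_rows(
  xyz=[
    [0,-1,25],
    [0,-1,50],
    [0,-1,75],
    [0,-1,95],
    [0,-1,110],
    [0,-1,120],
    [0,-1,128],
    [0,-1,133],
    [0,-1,135],
    [0,-1,135],
  ],
  dr=[
    [0,0,0],
    [0,0,0],
    [0,0,0],
    [0,0,0],
    [0,0,0],
    [0,0,0],
    [0,0,0],
    [0,0,0],
    [0,0,0],
    [0,0,0],
  ],
)

```text
time: 11.23
position: [0.549, 0.3067, 0.0488]
tool_rot: [2.504, 1.897, 0.001]
ft_force: [-0.2, 0.8, -0.4]
grip_width: 0.997
grip_force: 0.0
```

>>> send_rows(
  xyz=[
    [0,0,0],
    [0,0,0],
    [0,0,0],
    [0,0,0],
    [0,0,0],
    [0,0,0],
    [0,0,0],
    [0,0,0],
    [0,0,0],
    [0,0,0],
  ],
  dr=[
    [0,0,0],
    [0,0,0],
    [0,0,0],
    [0,0,0],
    [0,0,0],
    [0,0,0],
    [0,0,0],
    [0,0,0],
    [0,0,0],
    [0,0,0],
  ],
  jaw=36,
  grip_force=15,
)

```text
time: 12.07
position: [0.5486, 0.3067, 0.0485]
tool_rot: [-2.504, -1.897, 0.0]
ft_force: [-1.2, -0.1, 0.7]
grip_width: 0.497
grip_force: 15.0
```

>>> send_rows(
  xyz=[
    [0,0,-4],
    [0,0,-12],
    [0,0,-28],
    [0,0,-48],
    [0,0,-68],
    [0,0,-80],
    [0,0,-80],
    [0,0,-80],
    [0,0,-80],
    [0,0,-80],
  ],
  dr=[
    [0,0,0],
    [0,0,0],
    [0,0,0],
    [0,0,0],
    [0,0,0],
    [0,0,0],
    [0,0,0],
    [0,0,0],
    [0,0,0],
    [0,0,0],
  ],
)

```text
time: 12.9
position: [0.548, 0.306, 0.127]
tool_rot: [-2.504, -1.897, 0.004]
ft_force: [-0.9, 0.8, -0.5]
grip_width: 0.492
grip_force: 15.0
```

```bash
python3 - <<'E'
from h import *
s=get_state();print(s["time"],s["position"],s["grip_width"],R.from_rotvec(s["tool_rot"]).as_matrix().round(3))
E
```

```text
12.9 [0.54804369 0.30595312 0.12702754] 0.4920889613729564 [[ 0.271  0.963 -0.002]
 [ 0.963 -0.271 -0.001]
 [-0.002 -0.002 -1.   ]]
```

>>> send_rows(
  xyz=[
    [-15,3,0],
    [-45,9,0],
    [-80,16,0],
    [-115,23,0],
    [-150,30,0],
    [-185,37,0],
    [-220,44,0],
    [-248,50,0],
    [-266,53,0],
    [-273,54.5,0],
  ],
  dr=[
    [0,0,0],
    [0,0,0],
    [0,0,0],
    [0,0,0],
    [0,0,0],
    [0,0,0],
    [0,0,0],
    [0,0,0],
    [0,0,0],
    [0,0,0],
  ],
)

```text
time: 13.73
position: [0.5264, 0.0247, 0.1274]
tool_rot: [2.509, 1.89, -0.005]
ft_force: [-0.7, -0.2, -0.2]
grip_width: 0.493
grip_force: 15.0
```

>>> send_rows(
  xyz=[
    [0,0,2],
    [0,0,10],
    [0,0,20],
    [0,0,30],
    [0,0,40],
    [0,0,50],
    [0,0,55],
    [0,0,58],
    [0,0,60],
    [0,0,60],
  ],
  dr=[
    [0,0,0],
    [0,0,0],
    [0,0,0],
    [0,0,0],
    [0,0,0],
    [0,0,0],
    [0,0,0],
    [0,0,0],
    [0,0,0],
    [0,0,0],
  ],
)

```text
time: 14.57
position: [0.5273, 0.0292, 0.0683]
tool_rot: [-2.504, -1.897, 0.0]
ft_force: [-0.1, -0.4, -1.2]
grip_width: 0.493
grip_force: 15.0
```

```bash
python3 - <<'E'
from h import *
s=get_state();print(s["time"],s["position"],s["grip_width"],tool([.5267,.0290,.0490],s))
E
```

```text
14.5667 [0.52726097 0.02915695 0.06826152] 0.4926796418713064 [-0.30254914 -0.49159818 19.26167978]
```

>>> send_rows(
  xyz=[
    [0,-0.5,3],
    [0,-0.5,6],
    [0,-0.5,9],
    [0,-0.5,12],
    [0,-0.5,14],
    [0,-0.5,16],
    [0,-0.5,17.5],
    [0,-0.5,18.5],
    [0,-0.5,19],
    [0,-0.5,19],
  ],
  dr=[
    [0,0,0],
    [0,0,0],
    [0,0,0],
    [0,0,0],
    [0,0,0],
    [0,0,0],
    [0,0,0],
    [0,0,0],
    [0,0,0],
    [0,0,0],
  ],
)

```text
time: 15.4
position: [0.5268, 0.0292, 0.0495]
tool_rot: [2.504, 1.897, -0.0]
ft_force: [-0.4, -0.3, -0.2]
grip_width: 0.497
grip_force: 15.0
```

>>> send_rows(
  xyz=[
    [0,0,0],
    [0,0,0],
    [0,0,0],
    [0,0,0],
    [0,0,0],
    [0,0,0],
    [0,0,0],
    [0,0,0],
    [0,0,0],
    [0,0,0],
  ],
  dr=[
    [0,0,0],
    [0,0,0],
    [0,0,0],
    [0,0,0],
    [0,0,0],
    [0,0,0],
    [0,0,0],
    [0,0,0],
    [0,0,0],
    [0,0,0],
  ],
  jaw=80,
)

```text
time: 16.23
position: [0.5268, 0.0292, 0.0495]
tool_rot: [2.504, 1.897, -0.0]
ft_force: [-1.1, -0.5, 0.1]
grip_width: 0.918
grip_force: 0.0
```

>>> send_rows(
  xyz=[
    [0,0,-5],
    [0,0,-15],
    [0,0,-35],
    [0,0,-60],
    [0,0,-90],
    [0,0,-120],
    [0,0,-150],
    [0,0,-170],
    [0,0,-180],
    [0,0,-180],
  ],
  dr=[
    [0,0,0],
    [0,0,0],
    [0,0,0],
    [0,0,0],
    [0,0,0],
    [0,0,0],
    [0,0,0],
    [0,0,0],
    [0,0,0],
    [0,0,0],
  ],
)

```text
time: 17.07
position: [0.5282, 0.0296, 0.2324]
tool_rot: [2.501, 1.895, 0.005]
ft_force: [0.6, -0.4, -0.8]
grip_width: 0.92
grip_force: 0.0
```

```bash
python3 - <<'E'
from h import *
s=get_state();C=cam("wrist",(s["position"],s["tool_rot"]))
im=get_image("wrist")[:,:,::-1]
cv2.imwrite("pics/w6.png",im[60:340,180:470])
for y in(-56,0,56):
  p=np.array([.527,.0289,.042])+y/1000*np.array([.2667,.9638,0]);print(proj(C,p))
print(s["time"],s["position"],tool([.539,-.274,.23],s).round(1))
E
```

```text
[316.29290091 281.89608199]
[315.95246826 215.85168539]
[315.58088667 143.76435493]
17.0667 [0.52824027 0.0295589  0.23242411] [-289.3   92.5    2.8]
```

View pics/w6.png

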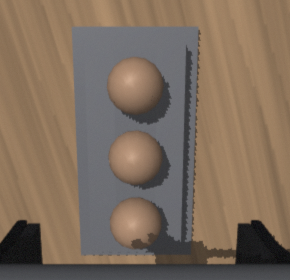

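All three eggs are seated within about 1 mm, with centres at (315,146), (315,218) and (315,282). Now the cover.

>>> send_rows(
  xyz=[
    [-29,9,-2],
    [-60,19,-4],
    [-95,30,-6],
    [-130,41,-8],
    [-165,53,-10],
    [-200,64,-12],
    [-235,75,-14],
    [-265,84,-16],
    [-280,89,-17],
    [-289,92,-17],
  ],
  dr=[
    [0,0,-0.12],
    [0,0,-0.24],
    [0,0,-0.36],
    [0,0,-0.48],
    [0,0,-0.6],
    [0,0,-0.72],
    [0,0,-0.84],
    [0,0,-0.96],
    [0,0,-1.08],
    [0,0,-1.2],
  ],
  jaw=60,
)

```text
time: 17.95
position: [0.5355, -0.2775, 0.2438]
tool_rot: [-0.992, -2.977, -0.001]
ft_force: [0.8, 0.1, -0.4]
grip_width: 0.69
grip_force: 0.0
```

>>> send_rows(
  xyz=[
    [0,0,0],
    [0,0,0],
    [0,0,0],
    [0,0,0],
    [0,0,0],
    [0,0,0],
    [0,0,0],
    [0,0,0],
    [0,0,0],
    [0,0,0],
  ],
  dr=[
    [0,0,-0.07],
    [0,0,-0.14],
    [0,0,-0.14],
    [0,0,-0.14],
    [0,0,-0.14],
    [0,0,-0.14],
    [0,0,-0.14],
    [0,0,-0.14],
    [0,0,-0.14],
    [0,0,-0.14],
  ],
)

```text
time: 18.78
position: [0.5372, -0.2738, 0.2466]
tool_rot: [0.785, 3.042, -0.0]
ft_force: [0.2, 1.8, 0.2]
grip_width: 0.689
grip_force: 0.0
```

```bash
python3 - <<'E'
from h import *
s=get_state();im=get_image("wrist")[:,:,::-1]
cv2.imwrite("pics/w7.png",im);np.savez("w7.npz",p=s["position"],r=s["tool_rot"])
C=cam("wrist",(s["position"],s["tool_rot"]))
print(s["time"],s["position"],R.from_rotvec(s["tool_rot"]).as_matrix().round(3),proj(C,[.539,-.274,.106]))
E
```

```text
18.7833 [ 0.53723428 -0.27384516  0.24664999] [[-0.875  0.484  0.   ]
 [ 0.484  0.875 -0.   ]
 [-0.    -0.    -1.   ]] [321.06202183 233.41193361]
```

View pics/w7.png

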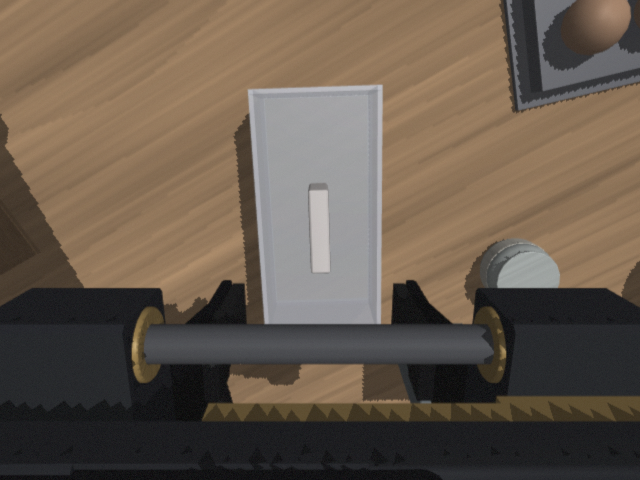

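The plate's top face runs from (318.5,190) to (321,272). The cover's far lower edge runs from (250,91) to (381,86).

```bash
python3 - <<'E'
from h import *
d=np.load("w7.npz");C=cam("wrist",(d["p"],d["r"]));M=R.from_rotvec(d["r"]).as_matrix()
a=ray(C,318.5,190,.106);b=ray(C,321,272,.106);print((a+b)/2,np.linalg.norm(a-b))
v=M.T@(a-b);print("plate long rel tool x",np.arctan2(v[1],v[0]))
for z in(0,.006,.07):
  e=ray(C,381,86,z)-ray(C,250,91,z);w=M.T@e;print("edge rel tool y",np.arctan2(-w[0],w[1]),np.linalg.norm(e))
s=get_state();print(tool([*((a+b)/2)[:2],.094],s),s["position"])
E
```

```text
[ 0.53775046 -0.27430997  0.106     ] 0.05780304420366551
plate long rel tool x -0.030806208139024162
edge rel tool y -0.03647881411958183 0.11269583530642042
edge rel tool y -0.03647881411958119 0.11095879255260216
edge rel tool y -0.0364788141195812 0.09243033651187456
[-6.60875625e-01 -5.36493448e-02  1.52619705e+02] [ 0.5371947  -0.27389415  0.24661957]
```

>>> send_rows(
  xyz=[
    [-1,0,20],
    [-1,0,45],
    [-1,0,70],
    [-1,0,95],
    [-1,0,115],
    [-1,0,130],
    [-1,0,142],
    [-1,0,149],
    [-1,0,152],
    [-1,0,152],
  ],
  dr=[
    [0,0,-0.034],
    [0,0,-0.034],
    [0,0,-0.034],
    [0,0,-0.034],
    [0,0,-0.034],
    [0,0,-0.034],
    [0,0,-0.034],
    [0,0,-0.034],
    [0,0,-0.034],
    [0,0,-0.034],
  ],
)

```text
time: 19.67
position: [0.5381, -0.2744, 0.0944]
tool_rot: [-0.733, -3.055, -0.0]
ft_force: [-0.3, 0.6, 0.7]
grip_width: 0.69
grip_force: 0.0
```

>>> send_rows(
  xyz=[
    [0,0,0],
    [0,0,0],
    [0,0,0],
    [0,0,0],
    [0,0,0],
    [0,0,0],
    [0,0,0],
    [0,0,0],
    [0,0,0],
    [0,0,0],
  ],
  dr=[
    [0,0,0],
    [0,0,0],
    [0,0,0],
    [0,0,0],
    [0,0,0],
    [0,0,0],
    [0,0,0],
    [0,0,0],
    [0,0,0],
    [0,0,0],
  ],
  jaw=5,
  grip_force=35,
)

```text
time: 20.5
position: [0.5381, -0.2743, 0.0945]
tool_rot: [-0.733, -3.055, -0.0]
ft_force: [0.0, 0.3, -0.4]
grip_width: 0.158
grip_force: 35.0
```

>>> send_rows(
  xyz=[
    [0,0,-4],
    [0,0,-15],
    [0,0,-35],
    [0,0,-60],
    [0,0,-80],
    [0,0,-95],
    [0,0,-105],
    [0,0,-110],
    [0,0,-110],
    [0,0,-110],
  ],
  dr=[
    [0,0,0],
    [0,0,0],
    [0,0,0],
    [0,0,0],
    [0,0,0],
    [0,0,0],
    [0,0,0],
    [0,0,0],
    [0,0,0],
    [0,0,0],
  ],
)

```text
time: 21.33
position: [0.5377, -0.2743, 0.204]
tool_rot: [-0.733, -3.054, -0.0]
ft_force: [-0.9, -1.2, -2.1]
grip_width: 0.159
grip_force: 35.0
```

```bash
python3 - <<'E'
from h import *
s=get_state();M=R.from_rotvec(s["tool_rot"]).as_matrix()
print(s["time"],s["position"],M.round(3),s["grip_width"])
print(tool([.527,.0289,.205],s).round(1),"y yaw",np.arctan2(M[1,1],M[0,1]))
E
```

```text
21.3333 [ 0.53767424 -0.27434526  0.20401624] [[-0.891  0.454 -0.001]
 [ 0.454  0.891  0.   ]
 [ 0.001 -0.    -1.   ]] 0.15874562439967682
[147.1 265.4  -0.9] y yaw 1.0999565764549144
```

>>> send_rows(
  xyz=[
    [6,10,-2],
    [18,32,-4],
    [32,57,-6],
    [46,82,-6],
    [60,107,-6],
    [74,132,-6],
    [88,157,-6],
    [100,180,-6],
    [110,198,-6],
    [115,206,-6],
  ],
  dr=[
    [0,0,0.05],
    [0,0,0.15],
    [0,0,0.27],
    [0,0,0.39],
    [0,0,0.51],
    [0,0,0.63],
    [0,0,0.75],
    [0,0,0.87],
    [0,0,0.98],
    [0,0,1.05],
  ],
)

```text
time: 22.17
position: [0.528, -0.0344, 0.2095]
tool_rot: [-2.164, -2.274, 0.0]
ft_force: [-0.6, -0.2, -2.1]
grip_width: 0.161
grip_force: 35.0
```

```bash
python3 - <<'E'
from h import *
s=get_state();M=R.from_rotvec(s["tool_rot"]).as_matrix()
print(s["time"],s["position"],s["grip_width"])
print(tool([.527,.0289,.2],s).round(1),"y yaw",np.arctan2(M[1,1],M[0,1]))
E
```

```text
22.1667 [ 0.52800146 -0.03443343  0.20949771] 0.16130643822322424
[63.3  2.2  9.6] y yaw 0.04955249198259956
```

>>> send_rows(
  xyz=[
    [10,0,0],
    [22,1,0],
    [34,1,0],
    [46,2,0],
    [55,2,0],
    [60,2,0],
    [60,2,0],
    [60,2,0],
    [60,2,0],
    [60,2,0],
  ],
  dr=[
    [0,0,0.06],
    [0,0,0.14],
    [0,0,0.22],
    [0,0,0.28],
    [0,0,0.31],
    [0,0,0.32],
    [0,0,0.32],
    [0,0,0.32],
    [0,0,0.32],
    [0,0,0.32],
  ],
)

```text
time: 23.0
position: [0.528, 0.0204, 0.2103]
tool_rot: [-2.501, -1.901, 0.001]
ft_force: [-0.4, -0.2, -1.9]
grip_width: 0.158
grip_force: 35.0
```

```bash
python3 - <<'E'
from h import *
s=get_state();M=R.from_rotvec(s["tool_rot"]).as_matrix()
print(s["time"],s["position"],s["grip_width"],M.round(3))
print(tool([.527,.0289,.100],s).round(1),"y yaw",np.arctan2(M[1,1],M[0,1]))
for n in("side","top"): np.save(n+"_c.npy",get_image(n))
E
```

```text
23.0 [0.52797598 0.02039558 0.21026815] 0.15756530984844105 [[ 0.268  0.964 -0.   ]
 [ 0.964 -0.268 -0.   ]
 [-0.    -0.    -1.   ]]
[  8.   -3.2 110.3] y yaw -0.2709642036921591
```

>>> send_rows(
  xyz=[
    [4,-1,0],
    [8,-3,0],
    [8,-3,5],
    [8,-3,12],
    [8,-3,20],
    [8,-3,28],
    [8,-3,35],
    [8,-3,38],
    [8,-3,40],
    [8,-3,40],
  ],
  dr=[
    [0,0,0],
    [0,0,0],
    [0,0,0],
    [0,0,0],
    [0,0,0],
    [0,0,0],
    [0,0,0],
    [0,0,0],
    [0,0,0],
    [0,0,0],
  ],
)

```text
time: 23.93
position: [0.527, 0.0299, 0.17]
tool_rot: [-2.5, -1.902, 0.001]
ft_force: [0.1, -0.3, -1.5]
grip_width: 0.158
grip_force: 35.0
```

```bash
python3 - <<'E'
from h import *
s=get_state();M=R.from_rotvec(s["tool_rot"]).as_matrix()
print(s["time"],s["position"],s["grip_width"])
print(tool([.527,.0289,.1005],s).round(1),"y yaw",np.arctan2(M[1,1],M[0,1]))
E
```

```text
23.9333 [0.52701916 0.02988948 0.16998616] 0.1583963618610622
[-1.   0.3 69.5] y yaw -0.2699712256610047
```

>>> send_rows(
  xyz=[
    [-1,0,5],
    [-1,0,11],
    [-1,0,18],
    [-1,0,25],
    [-1,0,32],
    [-1,0,39],
    [-1,0,45],
    [-1,0,50],
    [-1,0,54],
    [-1,0,56],
  ],
  dr=[
    [0,0,0],
    [0,0,0],
    [0,0,0],
    [0,0,0],
    [0,0,0],
    [0,0,0],
    [0,0,0],
    [0,0,0],
    [0,0,0],
    [0,0,0],
  ],
)

```text
time: 24.77
position: [0.5267, 0.029, 0.1138]
tool_rot: [-2.5, -1.902, 0.001]
ft_force: [-0.3, -0.0, -1.0]
grip_width: 0.157
grip_force: 35.0
```

>>> send_rows(
  xyz=[
    [0,0,1],
    [0,0,3],
    [0,0,5],
    [0,0,7],
    [0,0,9],
    [0,0,10.5],
    [0,0,12],
    [0,0,12.5],
    [0,0,13],
    [0,0,13],
  ],
  dr=[
    [0,0,0],
    [0,0,0],
    [0,0,0],
    [0,0,0],
    [0,0,0],
    [0,0,0],
    [0,0,0],
    [0,0,0],
    [0,0,0],
    [0,0,0],
  ],
)

```text
time: 25.6
position: [0.527, 0.0289, 0.1015]
tool_rot: [2.5, 1.902, -0.0]
ft_force: [0.3, -0.0, -1.7]
grip_width: 0.156
grip_force: 35.0
```

One more mm down, then release and retreat.

>>> send_rows(
  xyz=[
    [0,0,0.3],
    [0,0,0.6],
    [0,0,1],
    [0,0,1],
    [0,0,1],
    [0,0,1],
    [0,0,1],
    [0,0,1],
    [0,0,1],
    [0,0,1],
  ],
  dr=[
    [0,0,0],
    [0,0,0],
    [0,0,0],
    [0,0,0],
    [0,0,0],
    [0,0,0],
    [0,0,0],
    [0,0,0],
    [0,0,0],
    [0,0,0],
  ],
)

```text
time: 26.43
position: [0.527, 0.0289, 0.1005]
tool_rot: [2.5, 1.902, -0.0]
ft_force: [0.2, 0.5, -3.1]
grip_width: 0.155
grip_force: 35.0
```

>>> send_rows(
  xyz=[
    [0,0,0],
    [0,0,0],
    [0,0,0],
    [0,0,0],
    [0,0,0],
    [0,0,0],
    [0,0,0],
    [0,0,0],
    [0,0,0],
    [0,0,0],
  ],
  dr=[
    [0,0,0],
    [0,0,0],
    [0,0,0],
    [0,0,0],
    [0,0,0],
    [0,0,0],
    [0,0,0],
    [0,0,0],
    [0,0,0],
    [0,0,0],
  ],
  jaw=60,
)

```text
time: 27.27
position: [0.527, 0.0289, 0.1005]
tool_rot: [2.5, 1.902, -0.0]
ft_force: [0.0, 0.3, 0.3]
grip_width: 0.679
grip_force: 0.0
```

>>> send_rows(
  xyz=[
    [0,0,-5],
    [0,0,-15],
    [0,0,-35],
    [0,0,-60],
    [0,0,-90],
    [0,0,-115],
    [0,0,-135],
    [0,0,-140],
    [0,0,-140],
    [0,0,-140],
  ],
  dr=[
    [0,0,0],
    [0,0,0],
    [0,0,0],
    [0,0,0],
    [0,0,0],
    [0,0,0],
    [0,0,0],
    [0,0,0],
    [0,0,0],
    [0,0,0],
  ],
)

```text
time: 28.1
position: [0.5267, 0.0289, 0.2403]
tool_rot: [2.5, 1.902, -0.001]
ft_force: [-0.4, 0.1, -0.6]
grip_width: 0.688
grip_force: 0.0
```

I've used all 10 picture views, so I'll check the cover numerically. I'll segment the white grip plate and compare it with the projection for a seated cover.

```bash
python3 - <<'E'
from h import *
s=get_state();C=cam("wrist",(s["position"],s["tool_rot"]));im=get_image("wrist")
M=R.from_rotvec(s["tool_rot"]).as_matrix()
m=(im.min(2)>165).astype(np.uint8);m[285:]=0
n,l,st,ce=cv2.connectedComponentsWithStats(m)
i=1+np.argmax(st[1:,4]);print(st[i],ce[i])
pts=np.argwhere(l==i)[:,::-1].astype(np.float32);r=cv2.minAreaRect(pts);print(r)
print("world",ray(C,*r[0],.112),"dim mm",[ (x,y) for x,y in [r[1]]])
for z in(.106,.112,.130):
  print(z,[proj(C,np.array([.527,.0289,z])+a*np.array([.2667,.9638,0])+b*np.array([.9638,-.2667,0])).round(1) for a in(-.03,.03) for b in(-.007,.007)])
E
```

```text
[ 249   84  140  201 2002] [313.42207792 154.62687313]
((318.5, 183.99996948242188), (138.99996948242188, 199.99996948242188), -0.0)
world [0.53565232 0.06077941 0.112     ] dim mm [(138.99996948242188, 199.99996948242188)]
0.106 [array([308.5, 274.4]), array([328.9, 274.4]), array([308. , 187.3]), array([329.5, 187.4])]
0.112 [array([308.3, 277.5]), array([329.1, 277.5]), array([307.7, 188.8]), array([329.8, 188.8])]
0.13 [array([307.6, 287.5]), array([329.7, 287.5]), array([307. , 193.4]), array([330.5, 193.4])]
```

```bash
python3 - <<'E'
from h import *
s=get_state();C=cam("wrist",(s["position"],s["tool_rot"]));im=get_image("wrist")
for t in(185,200,210):
  m=(im.min(2)>t).astype(np.uint8);m[290:]=0
  n,l,st,ce=cv2.connectedComponentsWithStats(m)
  for i in range(1,n):
    if st[i,4]>150: print(t,st[i],ce[i].round(1),cv2.minAreaRect(np.argwhere(l==i)[:,::-1].astype(np.float32)))
P=lambda x,y,z:proj(C,np.array([.527,.0289,z])+y*np.array([.2667,.9638,0])+x*np.array([.9638,-.2667,0])).round(1)
print("roof far",P(-.048,.098,.076),P(.048,.098,.076),"rim far",P(-.048,.098,.006),P(.048,.098,.006))
# profile rows in two columns and cols at row 120
g=im.mean(2).astype(int)
print("row140",[ (x,g[140,x]) for x in list(range(244,270,2))+list(range(370,394,2))])
print("col300",[(y,g[y,300]) for y in range(74,110,2)])
S=cam("side");b=get_image("side");q=[.527,.0289]
print("side plate top expect",proj(S,[*q,.112]),proj(S,[*q,.094+.006-.006]))
m=(b.min(2)>165).astype(np.uint8);u=proj(S,[*q,.1]).astype(int);w=np.zeros_like(m);w[u[1]-40:u[1]+40,u[0]-40:u[0]+40]=1
n,l,st,ce=cv2.connectedComponentsWithStats(m*w)
print([(a.tolist(),c.round(1)) for a,c in zip(st[1:],ce[1:]) if a[4]>30])
print("side exp",[proj(S,np.array([*q,z])+y*np.array([.2667,.9638,0])).round(1) for y in(-.03,.03) for z in(.076,.112)])
E
```

```text
185 [ 311  192   17   84 1005] [318.  227.3] ((319.0, 233.5), (83.0, 16.0), 90.0)
roof far [248.4  79.8] [391.2  79.8] rim far [261.9  87.5] [377.6  87.6]
row140 [(244, np.int64(113)), (246, np.int64(114)), (248, np.int64(114)), (250, np.int64(114)), (252, np.int64(168)), (254, np.int64(183)), (256, np.int64(176)), (258, np.int64(145)), (260, np.int64(145)), (262, np.int64(145)), (264, np.int64(149)), (266, np.int64(151)), (268, np.int64(159)), (370, np.int64(158)), (372, np.int64(162)), (374, np.int64(152)), (376, np.int64(152)), (378, np.int64(149)), (380, np.int64(149)), (382, np.int64(151)), (384, np.int64(173)), (386, np.int64(173)), (388, np.int64(110)), (390, np.int64(61)), (392, np.int64(62))]
col300 [(74, np.int64(120)), (76, np.int64(118)), (78, np.int64(120)), (80, np.int64(120)), (82, np.int64(127)), (84, np.int64(181)), (86, np.int64(185)), (88, np.int64(169)), (90, np.int64(152)), (92, np.int64(151)), (94, np.int64(161)), (96, np.int64(160)), (98, np.int64(160)), (100, np.int64(161)), (102, np.int64(161)), (104, np.int64(161)), (106, np.int64(159)), (108, np.int64(161))]
side plate top expect [328.86966535 242.95387935] [328.81461704 251.52657411]
[]
side exp [array([342.8, 254.6]), array([343.3, 237.9]), array([314.2, 265.3]), array([313.9, 248.2])]
```

The plate sits at (319,234), against (318.7,233.2) expected, and is aligned. The release height equals the pick height plus 6 mm, so the cover is seated.

```bash
python3 -c "
from bench import *
print(close_job())"
```

```text
the job is handed in; nothing more can be done
None
```

The job is handed in: both eggs are in the empty dimples and the cover is down over the tray and released. The cover's final seating was checked only from measurements, because my 10 picture views were used up; the hand-in call returned no verdict.

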